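# Reset the welder's key switch and take the key out

## Robot

A 6-joint arm with a two-finger parallel gripper is mounted at the origin on the work surface. World frame = base frame: x ahead of the robot, y to its left, z up, the work surface at z = 0. Lengths are in m, angles in rad, forces in N, time in s.
With the tool pointing down it reaches from about 0.35 to 0.85 m from the base axis. Payload 8.1 kg.
Tool frame: the origin (TCP) lies midway between the tips of the shut fingers; the grasp point (between the pads) lies 19 mm behind it (robot.grip_point_offset is the distance from the TCP to the grasp point, in m); z points along the fingers, y is the line along which they close (so a half turn about z gives the same grasp; the last joint's range is limited). The gripper opens to 93 mm and grips with 3 to 60 N. Pads are 15 mm wide; open, the fingers measure 128 mm over their backs; the gripper's body (75 mm by 188 mm) begins 65 mm behind the grasp point.
Start: joints at [-1.348, 0.13, 1.488, -0, 1.523, -0.085], TCP at [0.182, -0.572, 0.219] pointing down, gripper open.
Joint ranges: [-2.96, 2.96], [-0.89, 2.26], [0.02, 2.5], [-1.34, 4.48], [0, 2.73], [-2.66, 2.66]. Speed limits (rad/s): [2.39, 2.39, 2.79, 3.14, 3.14, 3.14].

## Interface

Orientations are given as a rotation vector (axis times angle).
In Python, from plant import robot, read_camera, job gives the robot as it stands.
- The arm moves only by the shell command python3 -m inch 'ROWS' [FORCE]. ROWS is JSON, one flat list of numbers, 5 for each row, row after row: the shift along the world's x, y, z in mm, then the turn about the world's z in degrees, then the opening in per cent of the stroke, from 0 (shut) to 100 (fully open). In form: [dx, dy, dz, yaw, hand, dx, dy, dz, yaw, hand, ...]. A call has 1 to 10 rows; each row is the pose to reach, as a shift and turn from the pose commanded when the call began; what a row does not reach only later rows make up. A row lasts 1/12 s, in which the tool goes at most 41.7 mm and 7.16 degrees, less where a joint would pass 70% of its speed; a pose out of reach is approached as far as the arm can. A call with a gripper value outside its range is refused whole. The fingers move at their own pace and stop on an object; FORCE is the grip in N (left out, the last holds). Time passes only in rows, so rows that repeat a pose let the fingers close. It gives the time, the measured TCP pose, the force, the opening and the grip force at its end, in the units of the state.
- robot.read_state(): the state, without advancing time (a new reading comes with each control period).
- read_camera(name): name is "side" or "top"; returns a dict with "image" (400x640x3 uint8, blue, green, red), "K" (3x3 intrinsics, pixels), "D" ([k1, k2, p1, p2, k3] as OpenCV has them; the pictures are not rectified), "extrinsics" (4x4, takes a point from world to camera coordinates). Camera axes: x right, y down, z forward; pixel columns grow to the right and rows downward; lengths in m; the calibration is good to about 2 mm. A picture is of the moment at which its call begins. There is no depth.
- job.close_job(): hands the job in; it is judged then, once.
The state is a dict: "t": time; "q": joint angles; "dq": joint speeds; "joint_torque": joint torques, N m; "tool_pos": TCP position; "orientation": TCP orientation; "force": force on the tool from outside, world axes, zero at the start; "wrist_torque": the same for the moment, N m; "opening": finger opening in m; "gripper_force": force on a finger pad.
Only numpy, scipy, OpenCV 4.12 (cv2) and the standard library are available. Lean on these libraries where they do the work, as an engineer would, in place of code of your own. Each camera call takes 0.05 s, during which the arm holds its last target. There are 200 camera calls.

## Task

Reset the welder's key switch: turn the yellow key clockwise (seen from above) until the red pointer ring reaches its end stop, then turn it back anticlockwise, feeling with light pulls for the one position where the key comes out, and draw it out. Never strain the key in the lock; finish with the key standing upright and seated in the blue key holder, the pointer left at its stop and everything else left alone.

Things in the scene. Friction and masses are not known exactly. Their poses are not given: they have to be found in the camera images.
- lock: off-white key switch box, 130 x 130 mm, 90 mm tall, fixed. Origin: centre of its underside, z up. The vertical lock axis passes through the origin; the key goes in from above. A black mark on the top points along +x from the axis; a green mark shows where the pointer ends. Over 60 N of contact between key and lock, all contacts added, strains the key: about 0.2 N m at the stop, or a 40 N pull.
- lock_top (a point): centre of the lock face, 90 mm above the table: a 6 mm steel plate, keyhole (1.5 mm play round the shaft) with a 9 mm slot across it for the key's lugs, hidden under the collar. The slot lies within 0.3 rad either side of the black mark, differently each time. With its x axis within about 0.1 rad of the slot the key lifts out; elsewhere it lifts 2.5 mm and catches. It must rise 14 mm to be free
- key: double-bit key standing in the lock, 50 to 100 g. Yellow bow 32 mm wide (x), 10 mm thick (y, grip here), 5 to 41 mm above the origin. Below it a steel collar, 34 mm diameter, 5 mm thick; origin at the centre of its underside, resting on the lock face. Then a shaft of 11 mm diameter, 16 mm long, with two opposite lugs 6 mm wide, reaching 13 mm out along +x and -x, 8.5 to 13.5 mm below the origin
- key_tip (a point): lower end of the key's shaft, 16 mm below the key's origin. The key's +x starts 0.5 to 0.65 rad clockwise of the box's +x (the black mark), meets the pointer's dog at 0.72 to 0.82 rad and the pointer's end stop at about 1.27 rad. Turned back more than 0.9 rad anticlockwise past the mark, the other lug would push the pointer back
- pointer (a joint): flat red pointer ring round the lock on the box top, moved only by a key lug pushing a dog inside the lock, 13 mm from the axis. Value in rad clockwise: starts at 0 to 0.1, end stop at 0.55 (nose at the green mark). It stays where it is left and takes about 0.05 N m to turn; at the stop the resistance rises sharply
- holder: blue block, 80 x 80 mm and 45 mm tall, fixed to the table; origin at the centre of its underside, z up; a 30 mm square hole, 28 mm deep, in the middle of its top takes the key's shaft and lugs, so that the collar rests on the top face
- holder_seat (a point): centre of the hole's mouth, on the holder's top face, 45 mm above the table
- sleeve_a: loose brass sleeve, 24 mm diameter, 22 mm tall, origin under its centre; leave alone
- sleeve_b: a second such brass sleeve; leave alone
- electrode_roll: loose copper electrode roll, 70 mm diameter, 25 mm thick, lying flat; leave alone
- screwdriver: loose red screwdriver lying on the table; leave alone
- blow_gun: loose blue air gun lying on the table, about 190 x 110 mm, 24 mm thick; leave alone
- grease_jar: loose jar, 60 mm diameter, 70 mm tall; leave alone
- parts_cup: loose grey cup, 70 mm diameter, 60 mm tall; leave alone
Not all that is in view belongs to the job. Leave any green or turquoise look-alike of the holder alone.

How it is judged:
By the outcome, as a careful person would: the job done as asked, in the order asked, and still so for the second after the job is handed in, with the robot touching nothing.
It also fails if it takes over 72 s, if anything falls off the work surface, if the arm or the gripper's body presses on something with over 40 N, if the wrist force passes 120 N, or if a joint passes its speed limit or range.

## Working session

There is one attempt and no reset: what is moved stays moved. The work goes in short steps, Python scripts to look and compute and a shell command to move; the robot and the scene stay as the last step left them, time stands still between calls to the robot, and variables do not carry over. Pictures are saved under pics/ and viewed, at most 10 in all, crops included, and the job is handed in when it is done.

```bash
mkdir -p pics; ls; python3 - <<'E'
from plant import robot, read_camera
import cv2,numpy as np
for n in("top","side"):
    c=read_camera(n); cv2.imwrite(f"pics/{n}0.png",c["image"]); print(n,c["K"].tolist(),c["D"],np.round(c["extrinsics"],4).tolist())
print(robot.read_state(), robot.grip_point_offset)
E
```

```text
pics
top [[439.43863337777145, 0.0, 319.79481533420864], [0.0, 439.43863337777145, 205.06652103509418], [0.0, 0.0, 1.0]] [-0.02538808  0.          0.          0.          0.        ] [[-0.0239, -0.9997, -0.0011, 0.0219], [-0.9877, 0.0238, -0.1547, 0.5543], [0.1546, -0.0026, -0.988, 1.285], [0.0, 0.0, 0.0, 1.0]]
side [[378.41264397844714, 0.0, 318.04238569165835], [0.0, 378.41264397844714, 195.80110083323075], [0.0, 0.0, 1.0]] [0.00599544 0.         0.         0.         0.        ] [[-0.971, -0.2384, -0.0185, 0.5407], [-0.1749, 0.761, -0.6247, 0.1419], [0.163, -0.6033, -0.7807, 1.0207], [0.0, 0.0, 0.0, 1.0]]
{'t': 0.1, 'q': array([-1.34842153e+00,  1.31099563e-01,  1.48914814e+00,  2.75024066e-07,
        1.52299370e+00, -8.53811651e-02]), 'dq': array([ 0.00028546, -0.00204829, -0.00335038, -0.00012785, -0.0018129 ,
        0.00261582]), 'joint_torque': array([ 8.33464583e-04, -5.61336851e+01, -4.93098414e+01,  7.70995463e-02,
        2.91285489e-02, -2.20610269e-05]), 'tool_pos': array([ 0.18167328, -0.57130673,  0.21769624]), 'orientation': array([-3.10284653e+00, -4.81264274e-01,  1.76734004e-04]), 'force': array([0.40555933, 0.63556498, 0.10499525]), 'wrist_torque': array([-0.0099981 , -0.00276292, -0.02937521]), 'gripper_force': 0.0, 'opening': 0.09301779825255527} 0.0188
```

View pics/top0.png

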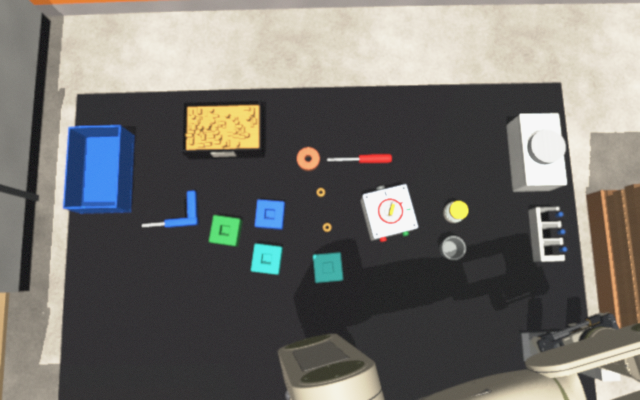

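View pics/side0.png

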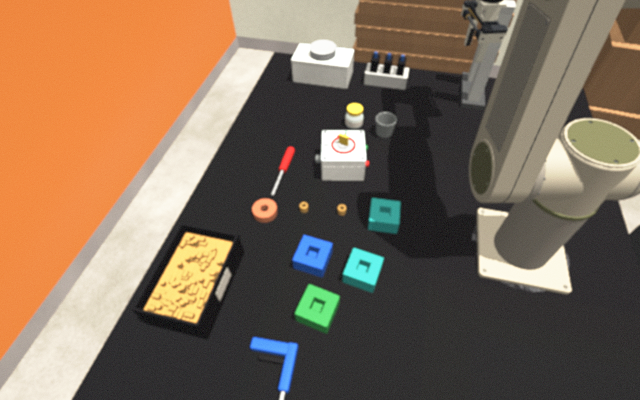

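Top view: the holder candidates are blue (269,213), green (225,230), cyan (266,259) and shaded teal (328,267). Only the one at (269,213) is true blue, so it is the holder; the others are look-alikes. The lock is at (389,211). I'll confirm both in one enlarged crop.

```bash
cat > h.py <<'E'
import numpy as np,cv2
from plant import robot,read_camera
def ray(c,uv):
    p=cv2.undistortPoints(np.float64(uv).reshape(-1,1,2),c["K"],np.float64(c["D"]))[:,0]
    E=c["extrinsics"];R=E[:3,:3];o=-R.T@E[:3,3]
    return o,np.c_[p,np.ones(len(p))]@R
def onz(c,uv,z):
    o,d=ray(c,uv);return o+d*((z-o[2])/d[:,2])[:,None]
def tri(c1,u1,c2,u2):
    o1,d1=ray(c1,u1);o2,d2=ray(c2,u2);d1=d1[0];d2=d2[0]
    s=np.linalg.lstsq(np.c_[d1,-d2],o2-o1,rcond=None)[0]
    a,b=o1+s[0]*d1,o2+s[1]*d2
    return (a+b)/2,np.linalg.norm(a-b)
def hsv(c,lo,hi,box):
    m=cv2.inRange(cv2.cvtColor(c["image"],cv2.COLOR_BGR2HSV),np.array(lo),np.array(hi))
    k=np.zeros_like(m);x0,y0,x1,y1=box;k[y0:y1,x0:x1]=m[y0:y1,x0:x1];return k
E
python3 - <<'E'
from h import *
T=cv2.imread("pics/top0.png");S=cv2.imread("pics/side0.png")
f=lambda I,x,y:cv2.resize(I[y:y+70,x:x+70],(400,300) if 0 else (300,300),interpolation=cv2.INTER_CUBIC)
a=np.hstack([f(T,355,177),f(T,235,180)]);b=np.hstack([f(S,310,115),f(S,278,220)])
cv2.imwrite("pics/crop1.png",np.vstack([a,b]))
E
```

```text
(no output)
```

View pics/crop1.png

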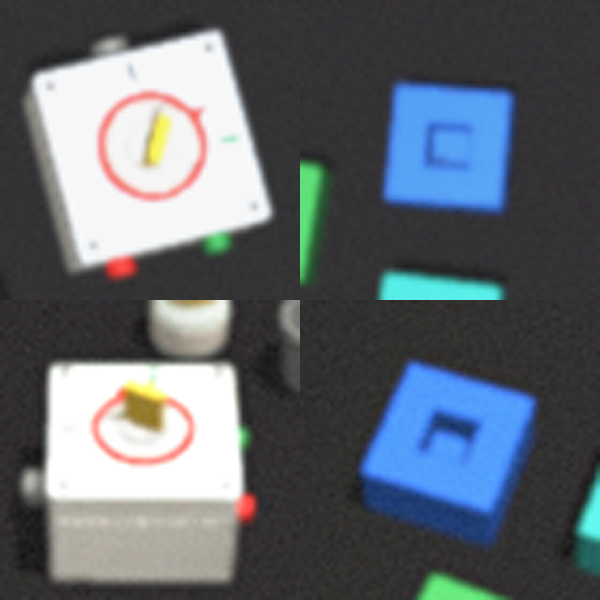

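The crop shows a true-blue block with a square hole (holder), centre about (269.5,214) in the top view. The lock ring is at about (390,211), with the black mark at about (385.5,193.5) and the yellow bow turned about 0.6 rad clockwise of the mark. Next I measure them.

```bash
cat > m.py <<'E'
from h import *
def run():
    T,S=read_camera("top"),read_camera("side")
    def ring(c,box):
        m=hsv(c,(0,90,90),(8,255,255),box)|hsv(c,(170,90,90),(180,255,255),box)
        cs,h=cv2.findContours(m,cv2.RETR_CCOMP,cv2.CHAIN_APPROX_NONE)
        k=[a for a,g in zip(cs,h[0]) if g[3]>=0];k=max(k,key=cv2.contourArea)
        return cv2.fitEllipse(k),m
    eT,mT=ring(T,(368,185,412,237));eS,mS=ring(S,(322,128,364,160))
    L=onz(T,[eT[0]],.09)[0];L2=onz(S,[eS[0]],.09)[0];print("lock",L,L2,tri(T,[eT[0]],S,[eS[0]]))
    p=np.argwhere(mT)[:,::-1];w=onz(T,p,.09)-L;r=np.hypot(w[:,0],w[:,1]);k=np.argsort(-r)[:4];print("nose ang",np.arctan2(w[k,1],w[k,0]),r[k])
    # box top side yaw from white mask
    g=hsv(T,(0,0,200),(180,40,255),(355,178,425,245));c=max(cv2.findContours(g,0,1)[0],key=cv2.contourArea)
    b=onz(T,cv2.boxPoints(cv2.minAreaRect(c)),.09)
    e=np.roll(b,-1,0)-b;print("box c",b.mean(0),"len",np.linalg.norm(e,axis=1),"ang",np.arctan2(e[:,1],e[:,0]))
    gray=cv2.cvtColor(T["image"],6).astype(float)[189:200,381:391];wt=np.clip(200-gray,0,None);yy,xx=np.mgrid[189:200,381:391]
    u=[(xx*wt).sum()/wt.sum(),(yy*wt).sum()/wt.sum()];q=onz(T,[u],.09)[0]-L;print("mark",u,np.arctan2(q[1],q[0]),np.hypot(*q[:2]))
    for c,n,bx,in((T,"T",(375,190,405,230)),(S,"S",(325,125,360,160))):
        m=hsv(c,(20,110,190 if n=="T" else 60),(35,255,255),bx)
        c_=max(cv2.findContours(m,0,1)[0],key=cv2.contourArea);rr=cv2.minAreaRect(c_);b=onz(c,cv2.boxPoints(rr),.131);e=np.roll(b,-1,0)-b
        print("bow",n,rr,b.mean(0),np.linalg.norm(e,axis=1),np.arctan2(e[:,1],e[:,0]))
    for c,n,bx in((T,"T",(250,195,290,235)),(S,"S",(285,230,340,280))):
        m=hsv(c,(100,100,180),(118,255,255),bx);c_=max(cv2.findContours(m,0,1)[0],key=cv2.contourArea)
        rr=cv2.minAreaRect(c_);b=onz(c,cv2.boxPoints(rr),.045);e=np.roll(b,-1,0)-b
        print("holder",n,b.mean(0),np.linalg.norm(e,axis=1),np.arctan2(e[:,1],e[:,0]))
run()
E
python3 m.py
```

```text
Traceback (most recent call last):
  File "m.py", line 26, in <module>
    run()
    ~~~^^
  File "m.py", line 9, in run
    eT,mT=ring(T,(368,185,412,237));eS,mS=ring(S,(322,128,364,160))
          ~~~~^^^^^^^^^^^^^^^^^^^^^
  File "m.py", line 7, in ring
    k=[a for a,g in zip(cs,h[0]) if g[3]>=0];k=max(k,key=cv2.contourArea)
                                               ~~~^^^^^^^^^^^^^^^^^^^^^^^
ValueError: max() iterable argument is empty
```

```bash
sed -i 's/(0,90,90),(8,/(0,45,90),(14,/;s/(170,90,90)/(165,45,90)/' m.py; sed -i 's/print("lock",L,/print("ell",eT,eS);print("lock",L,/' m.py; python3 m.py
```

```text
Traceback (most recent call last):
  File "m.py", line 26, in <module>
    run()
    ~~~^^
  File "m.py", line 9, in run
    eT,mT=ring(T,(368,185,412,237));eS,mS=ring(S,(322,128,364,160))
                                          ~~~~^^^^^^^^^^^^^^^^^^^^^
  File "m.py", line 7, in ring
    k=[a for a,g in zip(cs,h[0]) if g[3]>=0];k=max(k,key=cv2.contourArea)
                                               ~~~^^^^^^^^^^^^^^^^^^^^^^^
ValueError: max() iterable argument is empty
```

```bash
python3 - <<'E'
s=open('m.py').read()
s=s.replace("k=max(k,key=cv2.contourArea)","k=max(k,key=cv2.contourArea) if k else cv2.convexHull(np.vstack(cs))")
open('m.py','w').write(s)
E
python3 m.py
```

```text
ell ((390.0357360839844, 210.62615966796875), (22.020658493041992, 22.886051177978516), 135.24191284179688) ((342.83868408203125, 144.32850646972656), (17.714235305786133, 24.049205780029297), 93.92998504638672)
lock [ 0.52602318 -0.19518485  0.09      ] [ 0.5258795  -0.19828942  0.09      ] (array([ 0.52538709, -0.19460296,  0.09356854]), np.float64(0.00027270495368653526))
nose ang [ 2.86319646  2.9001127  -0.93335815 -0.99102261] [0.07638347 0.07571    0.04140906 0.0395917 ]
box c [ 0.52557152 -0.19469607  0.09      ] len [0.13443703 0.13507844 0.1323404  0.13437139] ang [-1.33129828 -2.93794408  1.8053959   0.2190813 ]
mark [np.float64(386.3854166666667), np.float64(196.09895833333334)] 0.1966872477412754 0.04399345692924332
bow T ((391.2059631347656, 209.17649841308594), (2.9104275703430176, 10.429031372070312), 14.03624439239502) [ 0.52436362 -0.19197529  0.131     ] [0.02986254 0.00818011 0.02985695 0.00815057] [-0.28965661 -1.84401903  2.85094316  1.29832104]
bow S ((343.0, 139.5), (9.0, 8.0), 90.0) [ 0.52225756 -0.17602817  0.131     ] [0.02367592 0.03835257 0.02317246 0.03836449] [-2.92142087  1.76390878  0.22113155 -1.36454916]
holder T [0.53179154 0.16163477 0.045     ] [0.08266459 0.08323822 0.08255254 0.08244514] [-0.07762355 -1.67261623  3.05439254  1.47014904]
holder S [0.53240573 0.16020376 0.045     ] [0.08491616 0.09037091 0.08277618 0.0856545 ] [-1.55695606  3.02515196  1.53052828 -0.09705484]
```

Lock axis is about (0.5255,−0.195) with box yaw about 0.225, key yaw about −0.32, and the holder at (0.532,0.161). First move is to a point above the lock.

```bash
python3 -m inch '[343,376,0,-36,50,343,376,0,-36,50,343,376,0,-36,50,343,376,0,-36,50,343,376,0,-36,50,343,376,0,-36,50,343,376,0,-36,50,343,376,0,-36,50,343,376,0,-36,50,343,376,0,-36,50]' 25
```

```text
t: 1.23
tool_pos: [0.4574, -0.2693, 0.219]
orientation: [3.101, -0.501, 0.001]
force: [-0.1, -0.5, 0.0]
opening: 0.0466
gripper_force: 0.0
```

```bash
python3 -m inch '[31,34,-20,0,50,62,69,-50,0,50,62,69,-50,0,50,62,69,-50,0,50,62,69,-50,0,50]'; python3 -m inch '[0,0,0,0,50,0,0,0,0,50]'; python3 - <<'E'
from h import *
a=read_camera("side")["image"][80:200,270:430];b=read_camera("top")["image"][150:270,310:470]
cv2.imwrite("pics/a1.png",cv2.resize(np.hstack([a,b]),None,fx=2.5,fy=2.5,interpolation=2))
E
```

```text
t: 1.65
tool_pos: [0.518, -0.2009, 0.1676]
orientation: [-3.102, 0.497, 0.003]
force: [0.0, 0.1, -0.3]
opening: 0.0462
gripper_force: 0.0
t: 1.82
tool_pos: [0.5183, -0.2034, 0.1699]
orientation: [3.1, -0.503, 0.002]
force: [-0.5, -0.1, 1.0]
opening: 0.0462
gripper_force: 0.0
```

View pics/a1.png

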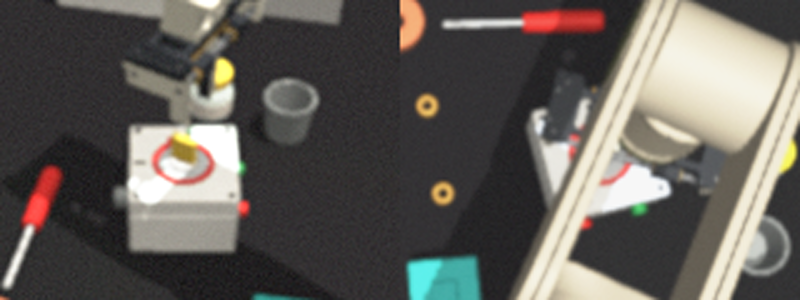

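Side view: the bow stands at about (342,139) with the finger still behind it, about 1 cm short of the lock axis. I shift by the measured remainder and descend.

```bash
python3 -m inch '[7,8,-10,0,50,7,8,-45,0,50,7,8,-71,0,50,7,8,-71,0,50,7,8,-71,0,50,7,8,-71,0,50]'; python3 - <<'E'
from h import *
a=read_camera("side")["image"][115:175,300:380]
cv2.imwrite("pics/a2.png",cv2.resize(a,None,fx=7,fy=7,interpolation=2));print(robot.read_state()["wrist_torque"])
E
```

```text
t: 2.42
tool_pos: [0.5259, -0.1943, 0.0989]
orientation: [3.101, -0.502, 0.002]
force: [-0.2, -0.6, 0.3]
opening: 0.0466
gripper_force: 0.0
[ 0.04793136 -0.00947109  0.00982905]
```

View pics/a2.png

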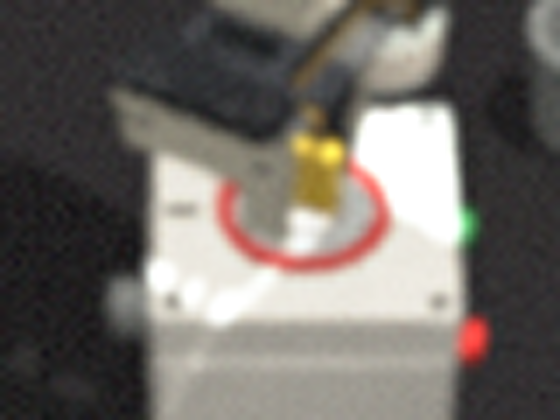

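The fingers straddle the bow (about (345,139)) above the collar. Now a gentle close.

```bash
python3 -m inch '[0,0,0,0,12,0,0,0,0,12,0,0,0,0,12,0,0,0,0,12,0,0,0,0,8,0,0,0,0,4,0,0,0,0,4,0,0,0,0,4]' 12; python3 -c "
from h import *;print(robot.read_state()['wrist_torque'])"
```

```text
t: 3.13
tool_pos: [0.5252, -0.1945, 0.0978]
orientation: [3.101, -0.502, 0.0]
force: [-1.5, -2.7, 2.3]
opening: 0.0099
gripper_force: 12.0
[-0.33576949  0.25666967  0.01123706]
```

```bash
cat > w.py <<'E'
from h import *
s=robot.read_state();o=s["orientation"];p=2*np.arctan2(o[1],o[0]);p=(p+np.pi/2)%np.pi-np.pi/2
print("yaw %.3f rel %.3f F %s M %s q6 %.2f z %.4f"%(p,p-.225,np.round(s["force"],1),np.round(s["wrist_torque"],3),s["q"][5],s["tool_pos"][2]))
E
python3 -m inch '[0,0,0,0,4,0,0,0,-4,4,0,0,0,-8,4,0,0,0,-12,4,0,0,0,-12,4]' 25; python3 w.py;  python3 -m inch '[0,0,0,-4,4,0,0,0,-8,4,0,0,0,-12,4,0,0,0,-16,4,0,0,0,-16,4]'; python3 w.py
```

```text
t: 3.55
tool_pos: [0.5253, -0.1942, 0.0978]
orientation: [3.03, -0.828, 0.0]
force: [-1.1, -1.7, 1.3]
opening: 0.0098
gripper_force: 25.0
yaw -0.533 rel -0.758 F [-1.1 -1.7  1.3] M [-0.251  0.232  0.062] q6 1.66 z 0.0978
t: 3.97
tool_pos: [0.5259, -0.194, 0.0978]
orientation: [-2.887, 1.238, -0.002]
force: [2.4, -1.5, -0.7]
opening: 0.0097
gripper_force: 25.0
yaw -0.810 rel -1.035 F [ 2.4 -1.5 -0.7] M [-0.139 -0.522  0.093] q6 1.94 z 0.0978
```

```bash
python3 -m inch '[0,0,0,-3,4,0,0,0,-6,4,0,0,0,-9,4,0,0,0,-9,4]'; python3 w.py;  python3 -m inch '[0,0,0,-1,4,0,0,0,-2,4,0,0,0,-2,4]'; python3 w.py
```

```text
t: 4.3
tool_pos: [0.5261, -0.1941, 0.0978]
orientation: [-2.783, 1.457, -0.003]
force: [4.0, -1.6, -0.8]
opening: 0.0101
gripper_force: 25.0
yaw -0.965 rel -1.190 F [ 4.  -1.6 -0.8] M [-0.121 -0.901  0.053] q6 2.09 z 0.0978
t: 4.55
tool_pos: [0.5259, -0.194, 0.0979]
orientation: [-2.757, 1.506, -0.002]
force: [6.1, -0.2, -0.5]
opening: 0.0099
gripper_force: 25.0
yaw -1.000 rel -1.225 F [ 6.1 -0.2 -0.5] M [-0.1   -1.061  0.046] q6 2.13 z 0.0979
```

```bash
python3 -m inch '[0,0,0,-1,4,0,0,0,-1,4]'; python3 w.py
```

```text
t: 4.72
tool_pos: [0.5259, -0.194, 0.0979]
orientation: [-2.744, 1.529, -0.002]
force: [5.0, -2.3, -1.4]
opening: 0.0099
gripper_force: 25.0
yaw -1.017 rel -1.242 F [ 5.  -2.3 -1.4] M [-0.163 -1.067  0.077] q6 2.14 z 0.0979
```

```bash
python3 -m inch '[0.7,0,0,0,4,0.7,0,0,-1,4,0.7,0,0,-1,4]'; python3 w.py; python3 -m inch '[0,0,0,-1,4,0,0,0,-1,4]'; python3 w.py
```

```text
t: 4.97
tool_pos: [0.5261, -0.1941, 0.0978]
orientation: [-2.729, 1.556, -0.0]
force: [2.2, -0.4, 1.0]
opening: 0.0099
gripper_force: 25.0
yaw -1.037 rel -1.262 F [ 2.2 -0.4  1. ] M [-0.029 -0.566  0.077] q6 2.16 z 0.0978
t: 5.13
tool_pos: [0.5261, -0.1941, 0.0978]
orientation: [-2.715, 1.581, -0.0]
force: [4.0, -0.3, 1.3]
opening: 0.0096
gripper_force: 25.0
yaw -1.055 rel -1.280 F [ 4.  -0.3  1.3] M [ 0.043 -0.622  0.042] q6 2.18 z 0.0978
```

```bash
python3 -m inch '[0,0,0,-1,4,0,0,0,-1,4]'>/dev/null; python3 w.py
```

```text
yaw -1.072 rel -1.297 F [ 3.2 -0.   1.5] M [ 0.019 -0.776  0.09 ] q6 2.20 z 0.0978
```

```bash
python3 -m inch '[0,0,0,-1,4,0,0,0,-1,4]' >/dev/null; python3 w.py; python3 - <<'E'
from h import *
T,S=read_camera("top"),read_camera("side")
a=S["image"][115:175,300:380];b=T["image"][180:240,350:430]
cv2.imwrite("pics/a3.png",cv2.resize(np.hstack([a,b]),None,fx=5,fy=5,interpolation=2))
E
```

```text
yaw -1.090 rel -1.315 F [3.7 0.5 1.5] M [-0.    -0.785  0.066] q6 2.22 z 0.0978
```

View pics/a3.png

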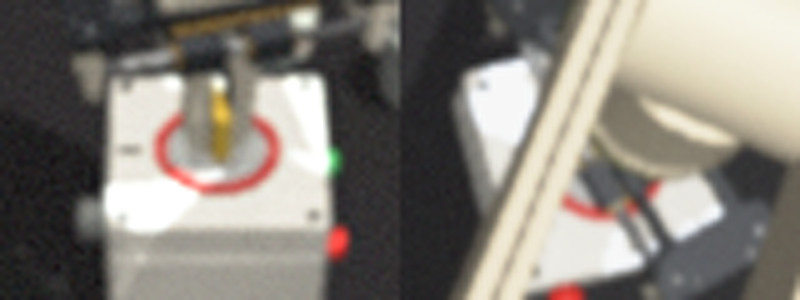

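The side view shows the key gripped at about (344,141), with the pointer nose hidden behind the gripper. There is no rise at the stop yet, so I continue in 1° steps.

```bash
python3 -m inch '[0,0,0,-1,4,0,0,0,-1,4]'>/dev/null; python3 w.py
```

```text
yaw -1.107 rel -1.332 F [5.  0.1 1.3] M [ 0.01  -0.956  0.124] q6 2.23 z 0.0978
```

```bash
python3 -m inch '[0,0,0,-0.7,4,0,0,0,-0.7,4]'>/dev/null; python3 w.py
```

```text
yaw -1.119 rel -1.344 F [ 5.4 -1.1  1.9] M [ 0.006 -1.066  0.146] q6 2.25 z 0.0978
```

```bash
python3 -m inch '[0,0,0,0,4]'>/dev/null; python3 w.py;python3 -m inch '[0,0,0,0,4]'>/dev/null; python3 w.py
```

```text
yaw -1.119 rel -1.344 F [ 4.8 -0.3  3.3] M [ 0.016 -1.1    0.115] q6 2.24 z 0.0978
yaw -1.119 rel -1.344 F [ 4.7 -1.7  1.7] M [ 0.075 -1.077  0.068] q6 2.24 z 0.0978
```

```bash
cat > av.py <<'E'
from h import *
M=[];F=[]
for i in range(6):
    read_camera("side");s=robot.read_state();M.append(s["wrist_torque"]);F.append(s["force"])
o=s["orientation"];p=2*np.arctan2(o[1],o[0]);p=(p+np.pi/2)%np.pi-np.pi/2
print("rel %.3f"%(p-.225),"M",np.mean(M,0).round(3),"F",np.mean(F,0).round(2),"pos",s["tool_pos"].round(4),"t",s["t"],s["opening"].round(4))
E
python3 av.py; python3 -m inch '[0,0,0,-0.6,4,0,0,0,-0.6,4]'>/dev/null; python3 av.py
```

```text
Traceback (most recent call last):
  File "av.py", line 6, in <module>
    print("rel %.3f"%(p-.225),"M",np.mean(M,0).round(3),"F",np.mean(F,0).round(2),"pos",s["tool_pos"].round(4),"t",s["t"],s["opening"].round(4))
                                                                                                                          ^^^^^^^^^^^^^^^^^^
AttributeError: 'float' object has no attribute 'round'
Traceback (most recent call last):
  File "av.py", line 6, in <module>
    print("rel %.3f"%(p-.225),"M",np.mean(M,0).round(3),"F",np.mean(F,0).round(2),"pos",s["tool_pos"].round(4),"t",s["t"],s["opening"].round(4))
                                                                                                                          ^^^^^^^^^^^^^^^^^^
AttributeError: 'float' object has no attribute 'round'
```

```bash
python3 -m inch '[0,0,0,-0.6,4,0,0,0,-0.6,4]'>/dev/null; python3 av.py
```

```text
Traceback (most recent call last):
  File "av.py", line 6, in <module>
    print("rel %.3f"%(p-.225),"M",np.mean(M,0).round(3),"F",np.mean(F,0).round(2),"pos",s["tool_pos"].round(4),"t",s["t"],s["opening"].round(4))
                                                                                                                          ^^^^^^^^^^^^^^^^^^
AttributeError: 'float' object has no attribute 'round'
```

```bash
sed -i 's/,s\["opening"\].round(4)//' av.py; python3 av.py
```

```text
rel -1.364 M [ 0.023 -1.224  0.127] F [ 5.49 -0.11  1.57] pos [ 0.5264 -0.1941  0.0978] t 7.6
```

```bash
python3 -m inch '[0,0,0,-0.6,4,0,0,0,-0.6,4]'>/dev/null; python3 av.py
```

```text
rel -1.375 M [ 0.027 -1.272  0.144] F [ 5.94 -0.4   1.05] pos [ 0.5265 -0.1941  0.0978] t 8.0667
```

```bash
python3 -m inch '[0,0,0,-0.6,4,0,0,0,-0.6,4]'>/dev/null; python3 av.py
```

```text
rel -1.385 M [ 0.005 -1.349  0.139] F [ 6.53 -0.64  1.25] pos [ 0.5266 -0.1941  0.0978] t 8.5333
```

Torque is up to 0.14 N m, against about 0.06 while the pointer was moving, and it climbs elastically with angle. So the stop is reached, well below 0.2. Now turning back.

```bash
python3 -m inch '[0,0,0,6,4,0,0,0,12,4,0,0,0,18,4,0,0,0,24,4,0,0,0,30,4,0,0,0,36,4,0,0,0,42,4,0,0,0,48,4,0,0,0,55,4,0,0,0,55,4]'>/dev/null; python3 av.py
```

```text
rel -0.430 M [-0.39   0.074  0.019] F [-0.93 -2.47  5.71] pos [ 0.5253 -0.1945  0.0978] t 9.6667
```

```bash
python3 -m inch '[0,-0.4,1,0,4,0,-0.4,2,0,4,0,-0.4,2,0,4]'>/dev/null; python3 w.py;python3 -m inch '[0,0,1,0,4,0,0,1.5,0,4,0,0,1.5,0,4]'>/dev/null; python3 w.py; python3 -c "
from h import *;print(robot.read_state()['tool_pos'])"
```

```text
yaw -0.202 rel -0.427 F [-1.5 -2.6 -1.4] M [-0.621  0.217  0.019] q6 1.33 z 0.0988
yaw -0.201 rel -0.426 F [-1.3 -3.3 -4.2] M [-0.853  0.459  0.001] q6 1.33 z 0.1004
[ 0.52515669 -0.19444797  0.10044785]
```

At −0.43 the key catches after 2.6 mm with a 4 N pull, as expected. I feel onwards in steps under this light pull.

```bash
python3 -m inch '[0,0,0,2,4,0,0,0,4,4,0,0,0,4,4]'>/dev/null; python3 w.py;python3 -m inch '[0,0,0,2,4,0,0,0,4,4,0,0,0,4,4]'>/dev/null; python3 w.py
```

```text
yaw -0.129 rel -0.354 F [-1.4 -5.5 -5. ] M [-0.928  0.188  0.025] q6 1.25 z 0.1005
yaw -0.060 rel -0.285 F [-1.1 -4.4 -4.2] M [-1.025  0.327 -0.016] q6 1.19 z 0.1009
```

```bash
python3 -m inch '[0,0,0,2,4,0,0,0,4,4,0,0,0,4,4]'>/dev/null; python3 w.py
```

```text
yaw 0.010 rel -0.215 F [-1.3 -4.7 -4.8] M [-1.063  0.166 -0.05 ] q6 1.12 z 0.1008
```

```bash
python3 -m inch '[0,0,0,2,4,0,0,0,4,4,0,0,0,4,4]'>/dev/null; python3 w.py
```

```text
yaw 0.080 rel -0.145 F [ 0.6 -5.5 -6.6] M [-1.207  0.075 -0.028] q6 1.05 z 0.1007
```

```bash
python3 -m inch '[0,-0.8,0,0,4,0,-0.8,0,0,4,0,-0.8,0,3,4,0,-0.8,0,3,4]'>/dev/null; python3 w.py
```

```text
yaw 0.133 rel -0.092 F [ 0.7 -4.6 -7.7] M [-0.689  0.041 -0.007] q6 0.99 z 0.1007
```

```bash
python3 -m inch '[0,0,0,2,4,0,0,0,4,4,0,0,0,4,4]'>/dev/null; python3 w.py
```

```text
yaw 0.201 rel -0.024 F [-0.4 -3.5 -8.5] M [-0.829  0.015 -0.029] q6 0.92 z 0.1006
```

```bash
python3 -m inch '[0,0,0,2,4,0,0,0,4,4,0,0,0,4,4]'>/dev/null; python3 w.py
```

```text
yaw 0.270 rel 0.045 F [ 0.5 -4.2 -9.3] M [-0.795  0.017 -0.028] q6 0.85 z 0.1006
```

```bash
python3 -m inch '[0,0,0,2,4,0,0,0,4,4,0,0,0,4,4]'>/dev/null; python3 w.py
```

```text
yaw 0.340 rel 0.115 F [  0.9  -4.  -10.6] M [-0.81  -0.066 -0.05 ] q6 0.78 z 0.1005
```

```bash
python3 -m inch '[0,-0.4,-0.8,0,4,0,-0.4,-0.8,3,4,0,-0.4,-0.8,3,4]'>/dev/null; python3 w.py
```

```text
yaw 0.393 rel 0.168 F [-1.7 -1.3 -5.9] M [-0.381  0.382 -0.014] q6 0.73 z 0.1004
```

```bash
python3 -m inch '[0,0,0,2,4,0,0,0,4,4,0,0,0,4,4]'>/dev/null; python3 w.py
```

```text
yaw 0.462 rel 0.237 F [-1.4 -2.  -5.9] M [-0.443  0.266 -0.06 ] q6 0.66 z 0.1004
```

```bash
python3 -m inch '[0,0,0,2,4,0,0,0,4,4,0,0,0,4,4]'>/dev/null; python3 w.py
```

```text
yaw 0.532 rel 0.307 F [-0.4 -2.6 -6.4] M [-0.584  0.188  0.04 ] q6 0.59 z 0.1004
```

```bash
python3 -m inch '[0,0,0,2,4,0,0,0,4,4,0,0,0,4,4]'>/dev/null; python3 w.py
```

```text
yaw 0.601 rel 0.376 F [-0.5 -2.6 -6.2] M [-0.57   0.103 -0.034] q6 0.52 z 0.1004
```

No release through ±0.38. The sideways force (Fy about −3 N) shows the shaft is pressed against the hole wall, which uses up the slot play. I lower slightly and centre it laterally.

```bash
python3 -m inch '[0,0,-1.5,0,4,0,0,-1.5,0,4,0,0,-1.5,0,4]'>/dev/null; python3 av.py; python3 -m inch '[0,-1,0,0,4,0,-1,0,0,4]'>/dev/null; python3 av.py;python3 -m inch '[0,-1,0,0,4,0,-1,0,0,4]'>/dev/null; python3 av.py
```

```text
rel 0.377 M [-0.421  0.324 -0.004] F [-1.06 -2.12  0.18] pos [ 0.5263 -0.1958  0.0992] t 13.8
rel 0.378 M [-0.043  0.001  0.004] F [-0.35 -0.39 -0.71] pos [ 0.5261 -0.1965  0.0988] t 14.2667
rel 0.378 M [ 0.046 -0.011 -0.001] F [ 0.11  0.02 -1.17] pos [ 0.526  -0.1976  0.0988] t 14.7333
```

```bash
for i in 1; do python3 -m inch '[0,-1,0,0,4,0,-1,0,0,4]'>/dev/null; python3 av.py;done; python3 -m inch '[0,-0.7,0,0,4,0,-0.7,0,0,4]'>/dev/null; python3 av.py; python3 -m inch '[0,1.5,0,0,4,1,1.5,0,0,4,1,1.5,0,0,4]'>/dev/null; python3 av.py;python3 -m inch '[1,0,0,0,4,1,0,0,0,4]'>/dev/null; python3 av.py
```

```text
rel 0.378 M [0.436 0.186 0.027] F [-0.63  2.16 -0.66] pos [ 0.5258 -0.1984  0.0987] t 15.2
rel 0.378 M [1.012 0.251 0.004] F [-1.49  5.51 -0.21] pos [ 0.5258 -0.1986  0.0987] t 15.6667
rel 0.378 M [0.379 0.646 0.012] F [-3.53  1.95 -0.22] pos [ 0.5267 -0.1979  0.0987] t 16.2167
rel 0.378 M [ 0.64   0.821 -0.009] F [-4.41  3.32 -0.42] pos [ 0.5275 -0.1974  0.0985] t 16.6833
```

```bash
python3 -m inch '[-2,0.5,0,0,4,-3.2,0.5,0,0,4,-3.2,0.5,0,0,4]'>/dev/null; python3 av.py;python3 -m inch '[-1,0,0,0,4,-1,0,0,0,4]'>/dev/null; python3 av.py; python3 -m inch '[-1,0,0,0,4,-1,0,0,0,4]'>/dev/null; python3 av.py
```

```text
rel 0.378 M [-0.026 -0.013  0.016] F [-0.09 -0.37 -1.37] pos [ 0.525  -0.1975  0.099 ] t 17.2333
rel 0.378 M [ 0.004 -0.03   0.001] F [-0.17 -0.04 -0.9 ] pos [ 0.5238 -0.1974  0.0988] t 17.7
rel 0.378 M [ 0.098 -0.298  0.01 ] F [ 1.36  0.8  -0.98] pos [ 0.5229 -0.1973  0.0989] t 18.1667
```

```bash
python3 -m inch '[1.8,0,0,0,4,1.8,0,2.3,-2,4,1.8,0.1,2.3,-2,4,1.8,0.1,2.3,-2,4]'>/dev/null; python3 av.py; python3 -m inch '[0,0.1,0,-1.5,4,0,0.2,0,-3,4,0,0.2,0,-3,4]'>/dev/null; python3 w.py; python3 -m inch '[0,0.1,0,-1.5,4,0,0.2,0,-3,4,0,0.2,0,-3,4]'>/dev/null; python3 w.py
```

```text
rel 0.343 M [-0.314 -0.301 -0.038] F [ 1.74 -1.8  -8.66] pos [ 0.5241 -0.1972  0.1005] t 18.8
yaw 0.514 rel 0.289 F [ 0.1 -1.8 -9.2] M [-0.361 -0.154  0.068] q6 0.61 z 0.1005
yaw 0.463 rel 0.238 F [-0.1 -1.5 -9.7] M [-0.306  0.004  0.042] q6 0.66 z 0.1005
```

```bash
python3 -m inch '[0,0.1,0,-1.5,4,0,0.2,0,-3,4,0,0.2,0,-3,4]'>/dev/null; python3 w.py
```

```text
yaw 0.411 rel 0.186 F [  0.2  -0.1 -10.7] M [-0.218  0.072 -0.009] q6 0.71 z 0.1005
```

```bash
python3 -m inch '[0,0.1,0,-1.5,4,0,0.2,0,-3,4,0,0.2,0,-3,4]'>/dev/null; python3 w.py
```

```text
yaw 0.359 rel 0.134 F [  0.2  -1.  -10.7] M [-0.162  0.19   0.026] q6 0.76 z 0.1006
```

```bash
python3 -m inch '[0,0.1,0,-1.5,4,0,0.2,0,-3,4,0,0.2,0,-3,4]'>/dev/null; python3 w.py
```

```text
yaw 0.307 rel 0.082 F [ -0.8  -0.3 -12.5] M [-0.112  0.17   0.095] q6 0.81 z 0.1006
```

```bash
python3 -m inch '[0,0.1,-0.8,-1.5,4,0,0.2,-0.8,-3,4,0,0.2,-0.8,-3,4]'>/dev/null; python3 w.py; python3 -m inch '[0,0.1,0,-1.5,4,0,0.2,0,-3,4,0,0.2,0,-3,4]'>/dev/null; python3 w.py
```

```text
yaw 0.255 rel 0.030 F [ 0.1 -0.7 -8.7] M [0.015 0.304 0.027] q6 0.87 z 0.1006
yaw 0.203 rel -0.022 F [-1.1  0.2 -6.5] M [0.06  0.266 0.029] q6 0.92 z 0.1006
```

```bash
python3 -m inch '[0,0.1,0,-1.5,4,0,0.2,0,-3,4,0,0.2,0,-3,4]'>/dev/null; python3 w.py
```

```text
yaw 0.150 rel -0.075 F [-1.8  1.5 -5.4] M [0.23  0.342 0.011] q6 0.97 z 0.1006
```

```bash
python3 -m inch '[0,0.1,0,-1.5,4,0,0.2,0,-3,4,0,0.2,0,-3,4]'>/dev/null; python3 w.py
```

```text
yaw 0.098 rel -0.127 F [-1.5  2.6 -5.4] M [ 0.376  0.376 -0.01 ] q6 1.02 z 0.1006
```

```bash
python3 -m inch '[0,0.1,0,-1.5,4,0,0.2,0,-3,4,0,0.2,0,-3,4]'>/dev/null; python3 w.py
```

```text
yaw 0.046 rel -0.179 F [-1.1  2.  -4.2] M [ 0.395  0.309 -0.002] q6 1.08 z 0.1007
```

```bash
python3 -m inch '[-0.4,0.6,0.4,0,4,-0.4,0.6,0.4,-2,4,-0.4,0.6,0.4,-2,4]'>/dev/null; python3 w.py; python3 -m inch '[0,0.1,0,-1.5,4,0,0.2,0,-3,4,0,0.2,0,-3,4]'>/dev/null; python3 w.py
```

```text
yaw 0.010 rel -0.215 F [ 0.9  0.3 -6.6] M [ 0.088 -0.033 -0.001] q6 1.11 z 0.1009
yaw -0.042 rel -0.267 F [-0.1 -0.2 -1.2] M [-0.109  0.096 -0.015] q6 1.17 z 0.1016
```

```bash
python3 -m inch '[0,0.1,0,-1.5,4,0,0.2,0,-3,4,0,0.2,0,-3,4]'>/dev/null; python3 w.py
```

```text
yaw -0.094 rel -0.319 F [-0.4 -0.6  0.1] M [-0.098  0.005  0.015] q6 1.22 z 0.1020
```

```bash
python3 -m inch '[0,0.1,0,-1.5,4,0,0.2,0,-3,4,0,0.2,0,-3,4]'>/dev/null; python3 w.py
```

```text
yaw -0.147 rel -0.372 F [-0.5 -2.2  0.5] M [-0.665  0.115  0.015] q6 1.27 z 0.1019
```

Freed at about −0.27 to −0.32 (z rose, pull gone). I return there and lift slowly.

```bash
python3 -m inch '[0,-0.2,0,2.5,4,0,-0.3,0,4,4,0,-0.3,1,4,4,0,-0.3,1,4,4]'>/dev/null; python3 av.py; python3 -m inch '[0,0,1,0,4,0,0,2,0,4,0,0,2,0,4]'>/dev/null; python3 av.py
```

```text
rel -0.303 M [-0.462 -0.029 -0.001] F [ 0.17 -2.64  0.76] pos [ 0.5245 -0.1947  0.1021] t 22.9333
rel -0.303 M [-1.017 -0.049  0.023] F [ 0.24 -5.22 -2.62] pos [ 0.524  -0.1946  0.1036] t 23.4833
```

```bash
python3 -m inch '[0,-1,0,0,4,0,-1,0,0,4]'>/dev/null; python3 av.py; python3 -m inch '[0,-0.5,1,0,4,0,-0.5,2,0,4,0,-0.5,2,0,4]'>/dev/null; python3 av.py
```

```text
rel -0.303 M [-0.025 -0.004 -0.002] F [ 0.01 -0.01 -1.2 ] pos [ 0.5241 -0.195   0.1037] t 23.95
rel -0.303 M [0.031 0.026 0.019] F [-0.06  0.23 -0.89] pos [ 0.5241 -0.1959  0.1057] t 24.5
```

Sideways force is zero and only the key's weight hangs. Drawing out.

```bash
python3 -m inch '[0,0,1.5,0,4,0,0,3,0,4,0,0,4.5,0,4,0,0,4.5,0,4]'>/dev/null; python3 w.py; python3 -m inch '[0,0,1.5,0,4,0,0,3,0,4,0,0,4.5,0,4,0,0,6,0,4,0,0,6,0,4]'>/dev/null; python3 w.py
```

```text
yaw -0.078 rel -0.303 F [-0.2  0.4 -0.7] M [ 0.045 -0.01   0.032] q6 1.20 z 0.1108
yaw -0.078 rel -0.303 F [-0.7 -0.3 -1.1] M [ 0.049  0.001 -0.014] q6 1.20 z 0.1167
```

```bash
python3 -m inch '[0,0,10,0,4,0,0,30,0,4,0,0,60,0,4,0,0,60,0,4,0,0,60,0,4]'; python3 w.py; python3 - <<'E'
from h import *
a=read_camera("side")["image"][80:170,290:410]
cv2.imwrite("pics/a4.png",cv2.resize(a,None,fx=6,fy=6,interpolation=2))
E
```

```text
t: 25.67
tool_pos: [0.5258, -0.1966, 0.1794]
orientation: [3.137, -0.122, 0.008]
force: [-0.8, 0.1, -0.5]
opening: 0.01
gripper_force: 25.0
yaw -0.078 rel -0.303 F [-0.8  0.1 -0.5] M [0.046 0.028 0.003] q6 1.20 z 0.1794
```

View pics/a4.png

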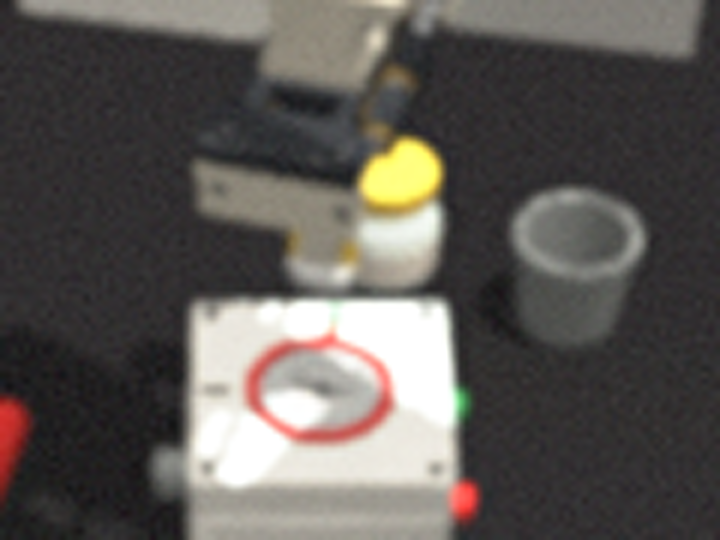

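Side view: the ring's nose at about (345,137) points at the green mark (345,132), and the key hangs from the gripper clear of the lock. Carrying it to the blue holder, turned 45° to the hole for the most clearance.

```bash
python3 -m inch '[1,35,0,5,4,2,70,0,10,4,3,105,0,15,4,4,140,0,20,4,4,175,0,25,4,4,210,0,30,4,5,245,0,35,4,5,280,0,40,4,5,320,0,44.3,4,5,355,0,44.3,4]'; python3 -m inch '[0,0,0,0,4,0,0,0,0,4,0,0,0,0,4]'; python3 w.py
```

```text
t: 26.55
tool_pos: [0.5278, 0.1612, 0.1748]
orientation: [-2.95, -1.077, 0.003]
force: [0.4, -0.2, -0.6]
opening: 0.0099
gripper_force: 25.0
t: 26.8
tool_pos: [0.5284, 0.1589, 0.175]
orientation: [2.953, 1.071, -0.004]
force: [0.5, -0.4, -0.6]
opening: 0.0099
gripper_force: 25.0
yaw 0.696 rel 0.471 F [ 0.5 -0.4 -0.6] M [-0.09  -0.032 -0.023] q6 1.07 z 0.1750
```

```bash
python3 -m inch '[1.6,0.4,-35,0,4,1.6,0.4,-70,0,4,1.6,0.4,-100,0,4,1.6,0.4,-100,0,4,1.6,0.4,-100,0,4]'; python3 w.py; python3 - <<'E'
from h import *
S,T=read_camera("side"),read_camera("top")
a=S["image"][210:300,260:380];b=T["image"][170:260,210:330]
cv2.imwrite("pics/a5.png",cv2.resize(np.hstack([a,b]),None,fx=3.3,fy=3.3,interpolation=2))
E
```

```text
t: 27.22
tool_pos: [0.5289, 0.1578, 0.0744]
orientation: [-2.954, -1.067, 0.008]
force: [0.0, -0.2, -0.3]
opening: 0.0096
gripper_force: 25.0
yaw 0.693 rel 0.468 F [ 0.  -0.2 -0.3] M [ 0.002 -0.058  0.055] q6 1.07 z 0.0744
```

View pics/a5.png

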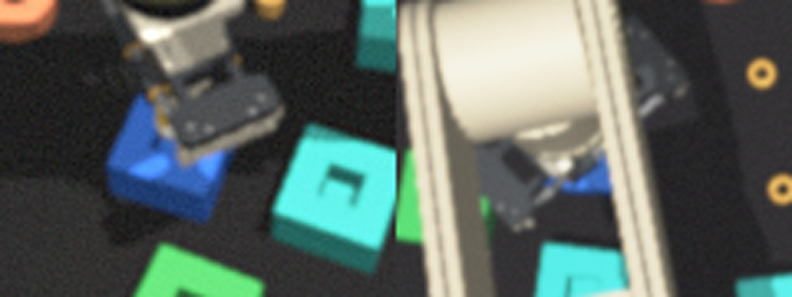

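The gripper hides the hole in both views, with the blue holder at about (310,255) in the side view underneath it. I descend slowly by feel.

```bash
python3 -m inch '[0,0,0,0,4,0,0,-2,0,4,0,0,-2,0,4]'; python3 -m inch '[0,0,-2,0,4,0,0,-4,0,4,0,0,-6,0,4,0,0,-6,0,4]'; python3 w.py
```

```text
t: 27.57
tool_pos: [0.5319, 0.1597, 0.0758]
orientation: [2.953, 1.07, 0.004]
force: [-0.2, 0.3, -0.6]
opening: 0.01
gripper_force: 25.0
t: 27.9
tool_pos: [0.5303, 0.1595, 0.0676]
orientation: [-2.953, -1.07, 0.001]
force: [0.2, -0.3, -0.9]
opening: 0.0102
gripper_force: 25.0
yaw 0.695 rel 0.470 F [ 0.2 -0.3 -0.9] M [-0.031 -0.02   0.014] q6 1.07 z 0.0676
```

```bash
python3 -m inch '[0,0,-2,0,4,0,0,-4,0,4,0,0,-4,0,4]' | grep -E "pos|force"; python3 w.py; python3 -m inch '[0,0,-2,0,4,0,0,-4,0,4,0,0,-5,0,4,0,0,-5,0,4]' | grep pos;python3 w.py
```

```text
tool_pos: [0.5304, 0.1595, 0.0636]
force: [0.6, -0.4, -1.0]
gripper_force: 25.0
yaw 0.695 rel 0.470 F [ 0.6 -0.4 -1. ] M [-0.048 -0.031 -0.007] q6 1.08 z 0.0636
tool_pos: [0.5305, 0.1595, 0.0588]
yaw 0.695 rel 0.470 F [-1.3  0.6 -1.2] M [-0.022 -0.025 -0.007] q6 1.07 z 0.0588
```

```bash
python3 av.py; python3 -m inch '[0,0,-1.5,0,4,0,0,-3,0,4,0,0,-3,0,4,0,0,-3,0,4]' | grep pos;python3 w.py
```

```text
rel 0.470 M [-0.018 -0.002 -0.013] F [ 0.1  -0.12 -0.92] pos [0.5309 0.1596 0.0594] t 28.7833
tool_pos: [0.5306, 0.1595, 0.056]
yaw 0.695 rel 0.470 F [ 0.1 -0.5 -1.3] M [-0.022 -0.03   0.046] q6 1.08 z 0.0560
```

```bash
python3 -m inch '[0,0,-1,0,4,0,0,-2,0,4,0,0,-2,0,4]' | grep pos;python3 w.py; python3 -m inch '[0,0,-0.7,0,4,0,0,-0.7,0,4]' | grep pos;python3 w.py
```

```text
tool_pos: [0.5306, 0.1595, 0.054]
yaw 0.695 rel 0.470 F [ 1.1  0.1 -0.2] M [-0.056 -0.066  0.043] q6 1.07 z 0.0540
tool_pos: [0.5307, 0.1595, 0.0534]
yaw 0.695 rel 0.470 F [-1.   0.6 -0.9] M [-0.041 -0.051 -0.016] q6 1.08 z 0.0534
```

```bash
python3 -m inch '[0,0,-0.6,0,4,0,0,-0.6,0,4]' | grep pos;python3 w.py
```

```text
tool_pos: [0.5307, 0.1595, 0.0529]
yaw 0.695 rel 0.470 F [ 0.8 -0.2 -0.6] M [-0.011 -0.029 -0.023] q6 1.07 z 0.0529
```

```bash
python3 -m inch '[0,0,-0.7,0,4,0,0,-0.7,0,4]' | grep pos;python3 w.py;python3 -m inch '[0,0,-0.5,0,4,0,0,-0.5,0,4]' | grep pos;python3 w.py
```

```text
tool_pos: [0.5308, 0.1595, 0.0528]
yaw 0.695 rel 0.470 F [-2.  -0.8  4.2] M [-0.022  0.497  0.046] q6 1.08 z 0.0528
tool_pos: [0.5309, 0.1596, 0.0527]
yaw 0.695 rel 0.470 F [-4.7 -2.3  9.5] M [-0.239  0.929  0.03 ] q6 1.08 z 0.0527
```

Collar seated at z 0.0528. I relieve the press, then release.

```bash
python3 -m inch '[0,0,0.9,0,4,0,0,0.9,0,4]' | grep pos;python3 w.py; python3 -m inch '[0,0,0,0,8,0,0,0,0,15,0,0,0,0,25,0,0,0,0,40,0,0,0,0,40,0,0,0,0,40]' 5; python3 -m inch '[0,0,15,0,40,0,0,45,0,40,0,0,80,0,40,0,0,120,0,40,0,-40,150,0,40,0,-80,150,0,40,0,-120,150,0,40,0,-160,150,0,40,0,-190,150,0,40,0,-190,150,0,40]' | grep pos; python3 m.py; python3 - <<'E'
from h import *
S,T=read_camera("side"),read_camera("top")
a=cv2.resize(S["image"][110:300,250:390],None,fx=2.8,fy=2.8,interpolation=2);b=cv2.resize(T["image"][170:265,235:435],None,fx=2,fy=2,interpolation=2)
b=cv2.copyMakeBorder(b,0,a.shape[0]-b.shape[0],0,0,0)
cv2.imwrite("pics/a6.png",np.hstack([a,b]))
E
```

```text
tool_pos: [0.531, 0.1596, 0.0529]
yaw 0.695 rel 0.470 F [ 0.6 -0.2 -0.1] M [-0.032 -0.039 -0.016] q6 1.07 z 0.0529
t: 30.7
tool_pos: [0.5307, 0.1595, 0.0525]
orientation: [2.954, 1.07, -0.0]
force: [0.2, -0.5, 0.3]
opening: 0.0349
gripper_force: 0.0
tool_pos: [0.5306, -0.0359, 0.2029]Traceback (most recent call last):
  File "m.py", line 26, in <module>
    run()
    ~~~^^
  File "m.py", line 9, in run
    eT,mT=ring(T,(368,185,412,237));eS,mS=ring(S,(322,128,364,160))
                                          ~~~~^^^^^^^^^^^^^^^^^^^^^
  File "m.py", line 7, in ring
    k=[a for a,g in zip(cs,h[0]) if g[3]>=0];k=max(k,key=cv2.contourArea) if k else cv2.convexHull(np.vstack(cs))
                           ~^^^
TypeError: 'NoneType' object is not subscriptable
```

View pics/a6.png

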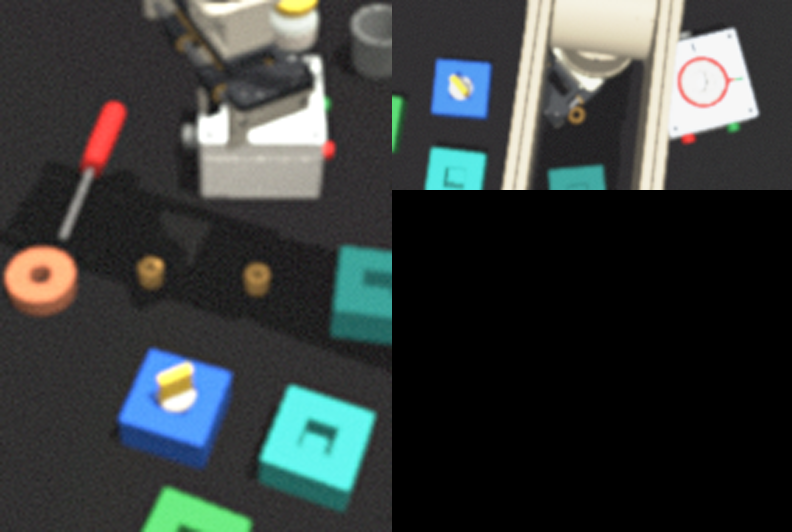

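The key stands upright with its collar flat in the blue holder at about (312,249) in the side view and (269,213) in the top view. In the top view the ring's nose points at the green mark at about (410,209), and everything else is in place.

```bash
python3 -m inch '[0,0,0,0,40,0,0,0,0,40,0,0,0,0,40]'; python3 -c "
from plant import job;print(job.close_job())"
```

```text
t: 31.98
tool_pos: [0.5308, -0.0293, 0.2026]
orientation: [-2.953, -1.073, 0.0]
force: [0.6, 1.1, 0.1]
opening: 0.0373
gripper_force: 0.0
the job is handed in; nothing more can be done
None
```

The job is handed in at 32 s (no verdict shown): the pointer was turned to its stop at the green mark, the key was drawn out at its release position on light pulls of up to about 12.5 N, and it now stands upright and seated in the blue holder.

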